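# Fetch the reagent jar from behind the bottles for weighing

## Task

Clear the three colour-capped bottles out of the grey tray and stand them on the black side mat, then, while they wait there, fetch the green-lidded jar from behind them and stand it on the middle of the balance's pan; finally put the bottles back, each standing centred on the disc of its own colour. Never tip a bottle or the jar over, and leave the amber pot where it is.

Things in the scene. Friction and masses are not known exactly. Their poses are not given: they have to be found in the camera images.
- red_bottle: loose white plastic bottle with a red screw cap and a thin red band; 110 mm tall, about 140 g; body 44 mm in diameter up to 70 mm, then a shoulder tapering to the cap, which is 30 mm in diameter from 82 to 110 mm: grip it by the cap from above. Origin: centre of its underside, z up. It starts on the red disc in the tray
- blue_bottle: loose white plastic bottle with a blue screw cap and a thin blue band; 110 mm tall, about 140 g; body 44 mm in diameter up to 70 mm, then a shoulder tapering to the cap, which is 30 mm in diameter from 82 to 110 mm: grip it by the cap from above. Origin: centre of its underside, z up. It starts on the blue disc in the tray
- yellow_bottle: loose white plastic bottle with a yellow screw cap and a thin yellow band; 110 mm tall, about 140 g; body 44 mm in diameter up to 70 mm, then a shoulder tapering to the cap, which is 30 mm in diameter from 82 to 110 mm: grip it by the cap from above. Origin: centre of its underside, z up. It starts on the yellow disc in the tray
- red_disc: fixed flat red disc, 56 mm in diameter, 2 mm thick, home of the red bottle, on the floor of the fixed grey tray. Origin: centre of its underside (4 mm above the table), z up; its x and y axes are the tray's: x away from the robot to the back row, y along the row. The three discs lie in one row 75 mm apart; the order of the colours varies
- blue_disc: fixed flat blue disc, 56 mm in diameter, 2 mm thick, home of the blue bottle, on the floor of the fixed grey tray. Origin: centre of its underside (4 mm above the table), z up; its x and y axes are the tray's: x away from the robot to the back row, y along the row. The three discs lie in one row 75 mm apart; the order of the colours varies
- yellow_disc: fixed flat yellow disc, 56 mm in diameter, 2 mm thick, home of the yellow bottle, on the floor of the fixed grey tray. Origin: centre of its underside (4 mm above the table), z up; its x and y axes are the tray's: x away from the robot to the back row, y along the row. The three discs lie in one row 75 mm apart; the order of the colours varies
- jar: the wanted jar: loose, white with a green screw lid, 52 mm in diameter, 48 mm tall, straight sided, about 120 g. Origin: centre of its underside, z up. It stands on the tray floor in the back row, 55 mm beyond the row of bottles (along disc x) and 55 mm left or right of the row's middle; along disc y at least 25 mm is free on both sides of it
- pot: bystander, to be left alone: low amber pot with a black lid, 44 mm in diameter, 39 mm tall, about 90 g, loose in the tray's back row, 110 mm from the jar along disc y. Origin: centre of its underside. The tray is 150 mm deep (disc x) and 240 mm wide (disc y), its floor 4 mm and its rim 15 mm above the table
- mat: side area: fixed black rubber mat with a thin white border line, 300 mm (its x) by 140 mm (its y), 3 mm thick. It lies to the left or to the right of the tray, its long side roughly along world x. Origin: centre of its underside, z up
- balance: fixed white laboratory balance with a round steel pan 110 mm in diameter, the pan's top 70 mm above the table and 14 mm above the housing. It stands on the other side of the tray from the mat. Origin: on the pan's vertical axis, at table height, z up; the housing is 170 mm wide (y) and reaches from 160 mm before (-x, the display) to 70 mm behind this axis, 56 mm high

How it is judged:
By the outcome, as a careful person would: the job done as asked, in the order asked, and still so for the second after the job is handed in, with the robot touching nothing.
It also fails if it takes over 144 s, if anything falls off the work surface, if the arm or the gripper's body presses on something with over 40 N, if the wrist force passes 120 N, or if a joint passes its speed limit or range.

## Robot

A 6-joint arm with a two-finger parallel gripper is mounted at the origin on the work surface. World frame = base frame: x ahead of the robot, y to its left, z up, the work surface at z = 0. Lengths are in mm, angles in rad, forces in N, time in s.
With the tool pointing down it reaches from about 375 to 925 mm from the base axis. Payload 5.7 kg.
Tool frame: the origin (TCP) lies midway between the tips of the shut fingers; the grasp point (between the pads) lies 19 mm behind it; z points along the fingers, y is the line along which they close (so a half turn about z gives the same grasp; the last joint's range is limited). The gripper opens to 88 mm and grips with 3 to 60 N. Pads are 20 mm wide; open, the fingers measure 115 mm over their backs; the gripper's body (75 mm by 178 mm) begins 61 mm behind the grasp point.
Start: joints at [1.227, 0.359, 1.51, -0, 1.272, -0.115], TCP at [136.08, 584.332, 222.623] pointing down, gripper open.
Joint ranges: [-2.97, 2.97], [-1.01, 2.36], [0.21, 2.38], [-0.96, 4.11], [0.2, 2.71], [-2.98, 2.98]. Speed limits (rad/s): [2.39, 2.39, 3.14, 3.14, 3.14, 3.14].

## Interface

Orientations are given as a rotation vector (axis times angle).
In Python, from station import arm, eyes, current_time_s, current_joint_positions, current_joint_vel, current_joint_torque, current_ee_pos, current_ee_rot, current_ft_force, current_ft_torque, current_gripper_width, current_gripper_force gives the robot as it stands (arm), with the cameras (eyes) and the readings as plain functions. Calls block until the motion is done:
- arm.move_ptp(position, orientation): joint-space move of the TCP to a pose.
- arm.line_to(position, rot=None, velocity=150): straight line of the TCP; rot=None keeps the orientation; velocity is the mean speed in mm/s.
- arm.move_j(angles): joint-space move.
- arm.grip(opening, strength=None): finger opening in mm; strength is the grip in N (None keeps the last); returns when the fingers have stopped.
- arm.pause(seconds).
- arm.inverse_kinematics(position, orientation): joint angles nearest the present ones, or None.
- eyes.read_camera(name): name is "scene" or "side" or "wrist"; returns a dict with "frame" (480x640x3 uint8, red, green, blue), "intrinsics" (3x3 intrinsics, pixels), "distortion" ([k1, k2, p1, p2, k3] as OpenCV has them; the pictures are not rectified), "world_to_cam" (4x4, takes a point from world to camera coordinates); the wrist camera has in their place "tool_from_camera" (4x4, takes a point from camera to tool coordinates, whose origin is the TCP and whose axes are the flange's). Camera axes: x right, y down, z forward; pixel columns grow to the right and rows downward; lengths in mm; the calibration is good to about 2 mm. A picture is of the moment at which its call begins: read the wrist's pose just before it. There is no depth.
A pose or a line that the arm cannot do raises arm.IKError and nothing moves.
- arm.job_done(): hands the job in; it is judged then, once.
Readings, each from a call of its own:
- current_time_s(): time.
- current_joint_positions(): joint angles.
- current_joint_vel(): joint speeds.
- current_joint_torque(): joint torques, N m.
- current_ee_pos(): TCP position.
- current_ee_rot(): TCP orientation.
- current_ft_force(): force on the tool from outside, world axes, zero at the start.
- current_ft_torque(): the same for the moment, N m.
- current_gripper_width(): finger opening in mm.
- current_gripper_force(): force on a finger pad.
Only numpy, scipy, OpenCV 4.12 (cv2) and the standard library are available. Lean on these libraries where they do the work, as an engineer would, in place of code of your own. Each camera call takes 0.05 s, during which the arm holds its last target. There are 200 camera calls.

## Working session

There is one attempt and no reset: what is moved stays moved. The work goes in short steps, each a Python script; the robot and the scene stay as the last script left them, time stands still between calls to the robot, and variables do not carry over. Pictures are saved under pics/ and viewed, at most 14 in all, crops included, and the job is handed in when it is done.

```bash
ls; mkdir -p pics
python3 - <<'E'
from station import arm, eyes, current_time_s, current_joint_positions, current_joint_vel, current_joint_torque, current_ee_pos, current_ee_rot, current_ft_force, current_ft_torque, current_gripper_width, current_gripper_force
import cv2,numpy as np,pickle
d={}
for n in ("scene","side","wrist"):
    c=eyes.read_camera(n); d[n]=c; cv2.imwrite(f"pics/{n}0.png",c["frame"][:,:,::-1])
    print(n,{k:np.round(v,3).tolist() for k,v in c.items() if k!="frame"})
pickle.dump(d,open("cams0.pkl","wb"))
print(current_time_s(),current_ee_pos(),current_ee_rot())
E
```

```text
pics
station.py
scene {'intrinsics': [[617.141, 0.0, 326.641], [0.0, 617.141, 238.094], [0.0, 0.0, 1.0]], 'distortion': [0.032, 0.0, 0.0, 0.0, 0.0], 'world_to_cam': [[-0.64, 0.768, 0.018, 356.12], [0.515, 0.446, -0.732, -270.321], [-0.57, -0.46, -0.681, 1564.52], [0.0, 0.0, 0.0, 1.0]]}
side {'intrinsics': [[548.866, 0.0, 327.915], [0.0, 548.866, 242.175], [0.0, 0.0, 1.0]], 'distortion': [-0.095, 0.0, 0.0, 0.0, 0.0], 'world_to_cam': [[0.799, -0.601, -0.012, -456.558], [-0.428, -0.556, -0.713, 284.585], [0.421, 0.575, -0.702, 756.914], [0.0, 0.0, 0.0, 1.0]]}
wrist {'intrinsics': [[378.715, 0.0, 312.001], [0.0, 378.715, 239.436], [0.0, 0.0, 1.0]], 'distortion': [0.001, 0.0, 0.0, 0.0, 0.0], 'tool_from_camera': [[0.001, -0.957, -0.291, 80.721], [1.0, 0.001, 0.001, 0.071], [-0.001, -0.291, 0.957, -161.457], [0.0, 0.0, 0.0, 1.0]]}
0.15 [135.90979231 583.87752179 222.01963157] [-3.58612589e-01 -3.12071905e+00  2.10591978e-03]
```

View pics/scene0.png

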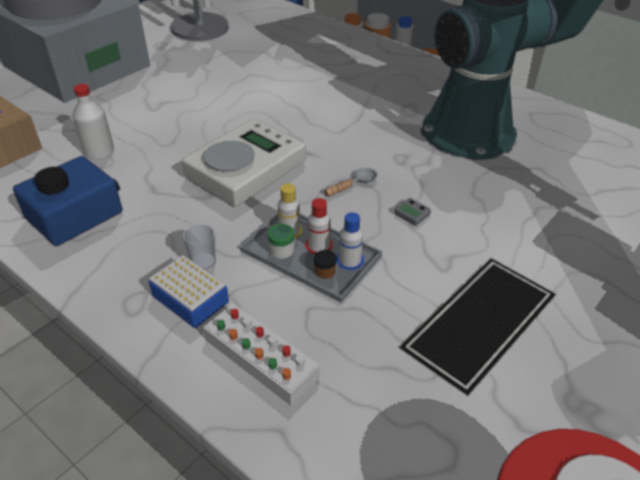

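View pics/side0.png

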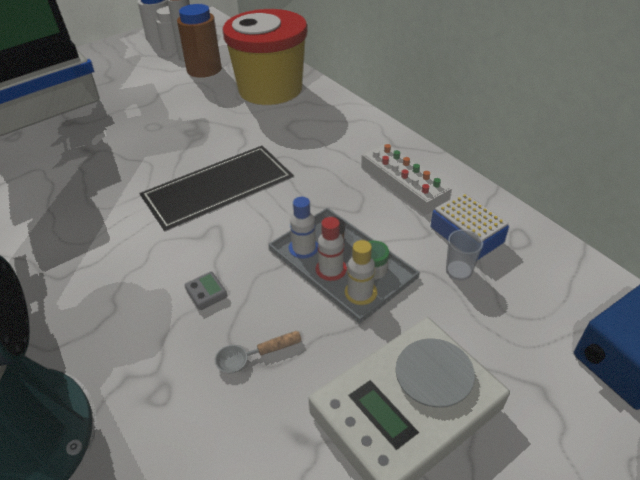

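The scene view shows the yellow, red and blue caps at (289,192), (319,207) and (352,222). The jar lid is at (281,234), the pot at (325,262), the pan at (229,156) and the mat centre near (478,325). In the side view the caps are at yellow (362,251), red (331,229) and blue (302,206), the pan is at (435,371) and the mat at (218,187). The jar is partly hidden there.

```bash
cat > h.py <<'E'
import cv2,numpy as np
from scipy.spatial.transform import Rotation as R
HUE=dict(red=(172,8),yellow=(18,33),blue=(105,125),green=(55,85))
def mask(f,col,s=90,v=40):
    h=cv2.cvtColor(f,cv2.COLOR_RGB2HSV); lo,hi=HUE[col]; H=h[...,0]
    m=(H>=lo)&(H<=hi) if lo<hi else (H>=lo)|(H<=hi)
    return (m&(h[...,1]>s)&(h[...,2]>v)).astype(np.uint8)
def comps(m,amin=30):
    n,l,st,c=cv2.connectedComponentsWithStats(m)
    return [(c[i],st[i],l==i) for i in range(1,n) if st[i,4]>=amin]
def near(m,seed):
    return min(comps(m),key=lambda a:np.hypot(*(a[0]-seed)))
def pose(c,ee=None,rot=None):
    """cam-to-world 4x4"""
    if "world_to_cam" in c: return np.linalg.inv(c["world_to_cam"])
    T=np.eye(4); T[:3,:3]=R.from_rotvec(rot).as_matrix(); T[:3,3]=ee
    return T@c["tool_from_camera"]
def ray(c,T,px):
    u=cv2.undistortPoints(np.array(px,float).reshape(-1,1,2),c["intrinsics"],c["distortion"])[:,0]
    d=np.c_[u,np.ones(len(u))]@T[:3,:3].T
    return T[:3,3],d/np.linalg.norm(d,axis=1)[:,None]
def plane(c,T,px,z):
    o,d=ray(c,T,px); return o+d*((z-o[2])/d[:,2])[:,None]
def tri(rays):
    A=sum(np.eye(3)-np.outer(d,d) for o,d in rays); b=sum((np.eye(3)-np.outer(d,d))@o for o,d in rays)
    p=np.linalg.solve(A,b); return p,max(np.linalg.norm((np.eye(3)-np.outer(d,d))@(p-o)) for o,d in rays)
E
python3 - <<'E'
import pickle; from h import *
d=pickle.load(open("cams0.pkl","rb"))
S=dict(yellow=((289,192),(362,251)),red=((319,207),(331,229)),blue=((352,222),(302,206)))
def t(pa,pb):
    rs=[]
    for n,p in (("scene",pa),("side",pb)):
        o,v=ray(d[n],pose(d[n]),p); rs.append((o,v[0]))
    return tri(rs)
for k,(a,b) in S.items():
    p=[near(mask(d[n]["frame"],k),s) for n,s in (("scene",a),("side",b))]
    print(k,[(q[0].round(1),q[1]) for q in p],*t(p[0][0],p[1][0]))
c=d["scene"];q=near(mask(c["frame"],"green",70),(281,234));print("jar",q[0],q[1],plane(c,pose(c),q[0],43))
# mat: black
cs={}
for n,s in (("scene",(478,325)),("side",(218,187))):
    f=d[n]["frame"]; m=(f.max(2)<60).astype(np.uint8); q=near(m,s); 
    r=cv2.minAreaRect(np.argwhere(q[2])[:,::-1].astype(np.float32)); 
    hull=cv2.approxPolyDP(cv2.convexHull(np.argwhere(q[2])[:,::-1].astype(np.int32)),8,True)[:,0]
    print("mat",n,q[1],plane(d[n],pose(d[n]),hull,3)[:,:2].round(1).tolist())
p={}
for n,s in (("scene",(229,156)),("side",(435,371))):
    f=d[n]["frame"]; g=cv2.cvtColor(f,cv2.COLOR_RGB2GRAY); v=int(g[s[1]-3:s[1]+4,s[0]-3:s[0]+4].mean())
    m=(abs(g.astype(int)-v)<22).astype(np.uint8); m=cv2.morphologyEx(m,cv2.MORPH_OPEN,np.ones((3,3),np.uint8))
    q=near(m,s); e=cv2.fitEllipse(cv2.convexHull(np.argwhere(q[2])[:,::-1].astype(np.int32))); print("pan",n,v,q[1],e); p[n]=e[0]
    print(plane(d[n],pose(d[n]),e[0],70))
print(t(p["scene"],p["side"]))
E
```

```text
yellow [(array([287.8, 192.7]), array([281, 184,  14,  19, 229], dtype=int32)), (array([361.5, 251.4]), array([353, 240,  19,  24, 381], dtype=int32))] [573.5123465  -87.46211519 102.12819209] 0.5226241360922532
red [(array([319. , 207.1]), array([312, 198,  15,  20, 241], dtype=int32)), (array([330.2, 227.4]), array([322, 217,  18,  23, 346], dtype=int32))] [567.38693973 -12.50583841 102.78555096] 0.5112919381625932
blue [(array([351.7, 222. ]), array([345, 213,  15,  19, 251], dtype=int32)), (array([300.8, 206.4]), array([293, 197,  16,  21, 261], dtype=int32))] [559.65057626  61.28226535 102.68885877] 0.05024547282265474
jar [280.30508475 234.43432203] [268 224  26  22 472] [[625.30491596 -61.20437235  43.        ]]
mat scene [ 411  266  134  118 7400] [[389.7, 391.4], [658.2, 381.8], [654.8, 271.6], [390.1, 282.9]]
mat side [ 148  151  136   72 3976] [[652.9, 270.5], [388.1, 281.1], [388.9, 387.0], [655.4, 377.7]]
pan scene 118 [ 201  141   54   33 1317] ((227.61268615722656, 156.69338989257812), (32.44789505004883, 53.79357147216797), 83.01561737060547)
[[ 538.05633261 -297.75774195   70.        ]]
pan side 117 [ 396  339   84   81 5206] ((437.58502197265625, 378.92266845703125), (74.28341674804688, 90.91059875488281), 132.51141357421875)
[[ 521.84349895 -317.40994773   70.        ]]
(array([ 527.54060029, -312.23657556,   57.66975463]), np.float64(1.212701477208672))
```

```bash
cat >> h.py <<'E'
def down(yaw): return (R.from_euler("z",yaw)*R.from_rotvec([0,np.pi,0])).as_rotvec()
def look(arm,p,yaw,name):
    import pickle
    arm.move_ptp(p,down(yaw)); arm.pause(0.25)
    e,r=current_ee_pos(),current_ee_rot(); c=eyes.read_camera("wrist"); c["T"]=pose(c,e,r)
    pickle.dump(c,open(name+".pkl","wb")); cv2.imwrite(f"pics/{name}.png",c["frame"][:,:,::-1]); return c
E
python3 - <<'E'
from h import *
from station import arm, eyes, current_time_s, current_joint_positions, current_joint_vel, current_joint_torque, current_ee_pos, current_ee_rot, current_ft_force, current_ft_torque, current_gripper_width, current_gripper_force
for i,y in enumerate((-60,-200)): look(arm,[530,y,300],0.093,f"w{i}")
print(current_time_s(),current_ft_force())
E
python3 -c "
import cv2,numpy as np
a=[cv2.imread(f'pics/w{i}.png') for i in (0,1)]
cv2.imwrite('pics/w01.png',cv2.resize(np.vstack(a),(400,600)))"
```

```text
4.05 [ 0.26783789 -0.16229106 -0.07014134]
```

View pics/w0.png

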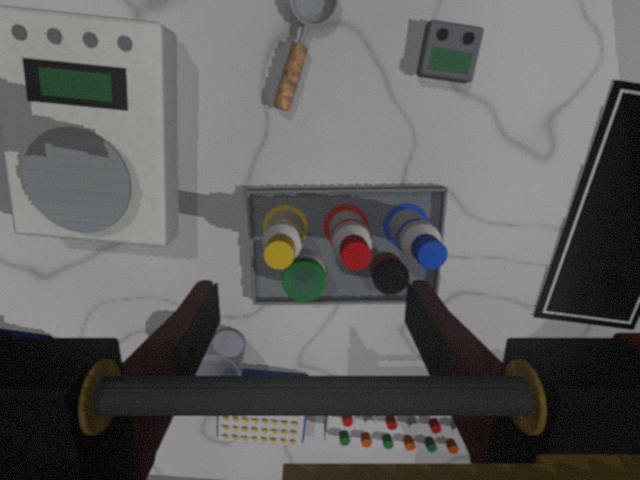

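View pics/w1.png

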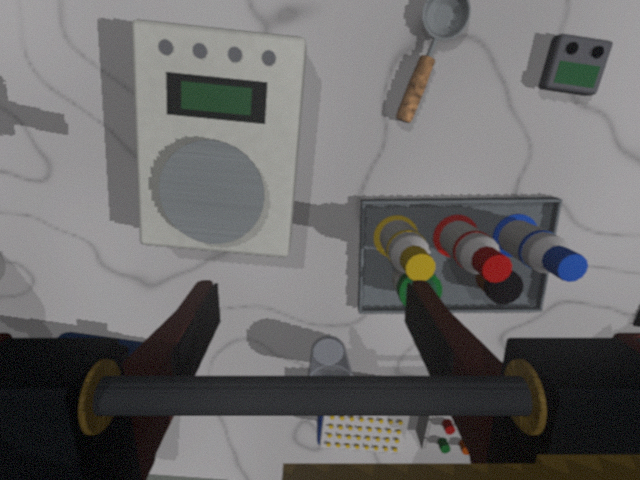

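In w0 the caps are at yellow (280,252), red (355,252) and blue (430,252), with the jar lid at (304,280), the pot at (389,272) and the pan at (76,180). In w1 the pan is at (211,190). The caps are clear, but a finger partly hides the jar lid. I'll measure the caps and pan now, and the jar and discs once the bottles are out.

Run:
```python
import pickle; from h import *
w=[pickle.load(open(f"w{i}.pkl","rb")) for i in (0,1)]
def t(ps):
    return tri([(lambda o,v:(o,v[0]))(*ray(c,c["T"],p)) for c,p in zip(w,ps)])
for k,s in dict(yellow=((280,252),(420,264)),red=((355,252),(492,265)),blue=((430,252),(570,262))).items():
    q=[near(cv2.erode(mask(c["frame"],k),np.ones((2,2))),x) for c,x in zip(w,s)]
    print(k,[a[1] for a in q],*t([a[0] for a in q]))
ps=[]
for c,s in zip(w,((76,180),(211,190))):
    h=cv2.cvtColor(c["frame"],cv2.COLOR_RGB2HSV); x,y=s
    m=((h[...,0]>85)&(h[...,0]<125)&(h[...,1]>25)&(h[...,2]>90)).astype(np.uint8)
    m=cv2.morphologyEx(m,cv2.MORPH_OPEN,np.ones((5,5),np.uint8))
    q=near(m,s); e=cv2.fitEllipse(cv2.convexHull(np.argwhere(q[2])[:,::-1].astype(np.int32))); print(q[1],e,plane(c,c["T"],e[0],70)); ps.append(e[0])
    print(h[y,x],h[y,x+70])
print("pan",t(ps))
d=pickle.load(open("cams0.pkl","rb")); C=[]
for n,s in (("scene",(478,325)),("side",(218,187))):
    f=d[n]["frame"]; q=near((f.max(2)<60).astype(np.uint8),s)
    hull=cv2.approxPolyDP(cv2.convexHull(np.argwhere(q[2])[:,::-1].astype(np.int32)),8,True)[:,0]
    P=plane(d[n],pose(d[n]),hull,3); o=np.lexsort((P[:,1],P[:,0]>520)); C.append((n,hull[o]))
for i in range(4): print("mat",*tri([(lambda o,v:(o,v[0]))(*ray(d[n],pose(d[n]),h[i])) for n,h in C]))
```

```text
yellow [array([264, 235,  31,  35, 819], dtype=int32), array([401, 247,  35,  35, 863], dtype=int32)] [573.72482988 -86.99330232 105.06780495] 0.28526921763229984
red [array([341, 236,  31,  35, 822], dtype=int32), array([473, 248,  40,  36, 982], dtype=int32)] [568.02923737 -11.72623837 104.35550662] 0.12271366337788385
blue [array([413, 235,  34,  35, 850], dtype=int32), array([ 544,  248,   44,   33, 1015], dtype=int32)] [559.71485469  61.60565788 103.63204293] 0.42254895548421717
[399 203  28  14 217] ((412.60595703125, 209.30319213867188), (12.891134262084961, 29.04189109802246), 107.16620635986328) [[525.00273723  47.2603659   70.        ]]
[ 90  12 104] [ 45  10 152]
[508 213  28  12 221] ((521.3229370117188, 218.94879150390625), (12.616375923156738, 29.207300186157227), 98.01660919189453) [[524.35016325  25.14766018  70.        ]]
[105  22 115] [ 41  13 158]
pan (array([538.79037932,  68.7360424 ,  -3.73091739]), np.float64(0.38916387514282574))
mat [388.57598191 282.49117907   1.6829436 ] 0.13543514886568164
mat [388.9619579  390.55961781   1.18537177] 0.9656989526502975
mat [653.78092053 271.38214921   1.96419942] 0.29831813371792476
mat [6.56844707e+02 3.81119232e+02 6.34952137e-01] 0.33755567994968316
```

```bash
cat > mv.py <<'E'
from h import *
from station import arm, eyes, current_time_s, current_joint_positions, current_joint_vel, current_joint_torque, current_ee_pos, current_ee_rot, current_ft_force, current_ft_torque, current_gripper_width, current_gripper_force
YAW=0.093
V=300
def pick(x,y,z,opening,zup,strength=25,yaw=YAW):
    arm.grip(opening) if abs(current_gripper_width()-opening)>3 else None
    arm.move_ptp([x,y,zup],down(yaw)); arm.line_to([x,y,z],velocity=150)
    arm.grip(0,strength); w=current_gripper_width()
    arm.line_to([x,y,zup],velocity=200); return w
def place(x,y,z,opening,zup,yaw=YAW):
    arm.line_to([x,y,zup],rot=down(yaw),velocity=V); arm.line_to([x,y,z+3],velocity=130); arm.pause(.15)
    f0=current_ft_force()[2]; zz=z+3
    while zz>z-2.5:
        zz-=0.8; arm.line_to([x,y,zz],velocity=20); f=current_ft_force()[2]
        if f-f0>1.5: break
    arm.grip(opening); arm.line_to([x,y,z+40],velocity=180)
    return round(zz,1),round(f-f0,2),round(current_time_s(),1)
E
python3 - <<'E'
from mv import *
print(pick(559.7,61.5,92,52,155), current_ee_pos(), current_ft_force())
print(place(607,328.2,89,52,155))
c=eyes.read_camera("side"); cv2.imwrite("pics/s1.png",c["frame"][60:400,80:560,::-1])
import pickle
w=[pickle.load(open(f"w{i}.pkl","rb")) for i in (0,1)]; ps=[]
for c,(x,y) in zip(w,((76,180),(211,190))):
    h=cv2.cvtColor(c["frame"],cv2.COLOR_RGB2HSV); m=np.zeros((480,640),np.uint8)
    m[y-60:y+60,max(0,x-62):x+62]=((h[...,0]>70)&(h[...,2]<140))[y-60:y+60,max(0,x-62):x+62]
    m=cv2.morphologyEx(m,cv2.MORPH_OPEN,np.ones((5,5),np.uint8)); q=near(m,(x,y))
    e=cv2.fitEllipse(cv2.convexHull(np.argwhere(q[2])[:,::-1].astype(np.int32))); print(q[1],e,plane(c,c["T"],e[0],70)); ps.append(e[0])
print("pan",tri([(lambda o,v:(o,v[0]))(*ray(c,c["T"],p)) for c,p in zip(w,ps)]))
E
```

```text
29.409635147768043 [559.50046729  61.57916888 154.71388283] [-0.13304144  0.00447499 -1.02969997]
(88.8, np.float64(3.42), 11.2)
[  23  129  108  103 8157] ((76.16867065429688, 179.5608367919922), (97.22967529296875, 115.80435180664062), 128.4492645263672) [[ 526.97562985 -303.09747773   70.        ]]
[ 159  140  105  104 8532] ((210.94863891601562, 191.46844482421875), (100.4609603881836, 108.87092590332031), 129.57777404785156) [[ 526.44389924 -303.89326064   70.        ]]
pan (array([ 527.17459898, -304.49520091,   67.63566558]), np.float64(0.2627181322306036))
```

View pics/s1.png

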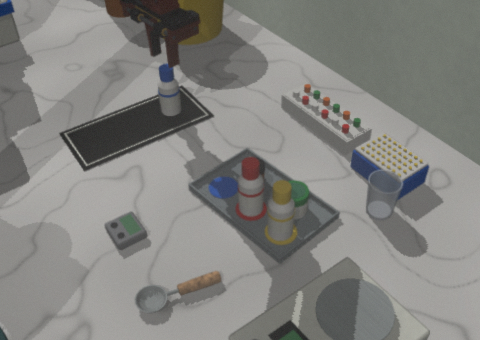

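The blue bottle stands upright on the mat at crop (168,95), and its blue disc shows at (222,187). Red and yellow are next, then wrist looks at the empty row, the jar and the pan.

Run:
```python
from mv import *
print(pick(567.9,-12,92,52,155)); print(place(522,331.4,89,52,155))
print(pick(573.7,-87.2,92,52,155)); print(place(437,334.6,89,52,155))
arm.line_to([437,334.6,200],velocity=250)
for i,(x,y) in enumerate(((565,40),(565,-60),(545,-270),(545,-340))): look(arm,[x,y,290],YAW,f"t{i}")
print(current_time_s())
a=[cv2.imread(f"pics/t{i}.png") for i in range(4)]
cv2.imwrite("pics/tt.png",cv2.resize(np.vstack([np.hstack(a[:2]),np.hstack(a[2:])]),(800,600)))
```

```text
29.489607969140675
(88.8, np.float64(6.76), 18.1)
29.260763357971726
(88.8, np.float64(6.29), 25.5)
30.1167
```

View pics/tt.png

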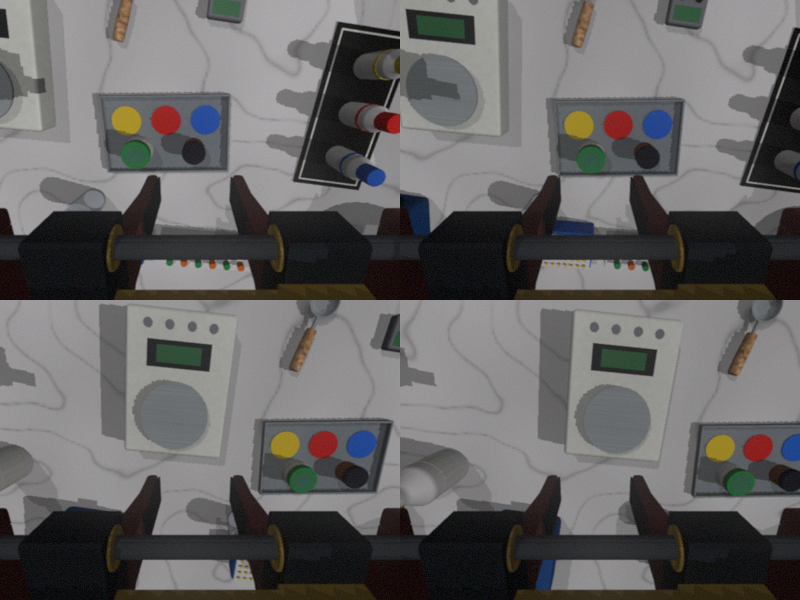

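In the tiles (scale 0.625), all three bottles stand on the mat and the discs are clear. t0 has yellow (202,192), red (264,192), blue (328,192) and the lid at (216,246). t1 has yellow (286,200), red (350,200), blue (411,200) and the lid at (306,254). The pan is at (278,184) in t2 and (346,190) in t3.

```bash
cat > meas.py <<'E'
import pickle,sys; from h import *
t=[pickle.load(open(f"t{i}.pkl","rb")) for i in range(4)]
def T(items): return tri([(lambda o,v:(o,v[0]))(*ray(t[i],t[i]["T"],p)) for i,p in items])
S=dict(yellow={0:(202,192),1:(286,200),2:(456,232)},red={0:(264,192),1:(350,200),2:(516,232)},blue={0:(328,192),1:(411,200),2:(578,230)},green={0:(216,246),1:(306,254)})
for k,s in S.items():
    it=[]
    for i,x in s.items():
        q=near(mask(t[i]["frame"],k,80,30),x); e=cv2.fitEllipse(cv2.convexHull(np.argwhere(q[2])[:,::-1].astype(np.int32)))
        it.append((i,e[0])); print(k,i,q[1],np.round(e[0],1),np.round(e[1],1),plane(t[i],t[i]["T"],e[0],45 if k=="green" else 6)[0,:2].round(1))
    print("  ==",k,*T(it))
it=[]
for i,(x,y) in {2:(278,184),3:(346,190)}.items():
    h=cv2.cvtColor(t[i]["frame"],cv2.COLOR_RGB2HSV); m=np.zeros((480,640),np.uint8)
    sl=np.s_[y-62:y+62,x-66:x+66]; m[sl]=((h[...,0]>70)&(h[...,2]<145))[sl]
    m=cv2.morphologyEx(m,cv2.MORPH_OPEN,np.ones((9,9),np.uint8)); q=near(m,(x,y))
    e=cv2.fitEllipse(cv2.convexHull(np.argwhere(q[2])[:,::-1].astype(np.int32))); it.append((i,e[0]))
    print("pan",q[1],np.round(e,1) if 0 else e,plane(t[i],t[i]["T"],e[0],70)[0,:2])
    v=cv2.cvtColor(t[i]["frame"],cv2.COLOR_RGB2BGR); cv2.ellipse(v,e,(0,0,255),1); cv2.imwrite(f"pics/pan{i}.png",cv2.resize(v[y-80:y+80,x-90:x+90],None,fx=2.2,fy=2.2))
print(T(it))
E
python3 meas.py; python3 -c "
import cv2,numpy as np
cv2.imwrite('pics/pp.png',np.hstack([cv2.imread(f'pics/pan{i}.png') for i in (2,3)]))"
```

```text
yellow 0 [ 178  169   49   48 1793] [202.  192.8] [45.5 49.8] [573.9 -88. ]
yellow 1 [ 263  177   47   47 1749] [286.  200.2] [46.4 47.6] [573.8 -88.4]
yellow 2 [ 432  210   47   45 1631] [455.4 231.8] [42.9 48.1] [573.5 -88.8]
  == yellow [573.94863702 -88.37315494   4.9093683 ] 0.19765192087809053
red 0 [ 242  169   48   47 1781] [265.2 192.1] [46.6 48.2] [565.9 -13.7]
red 1 [ 326  177   47   47 1749] [348.8 199.6] [46.5 47.5] [565.9 -13.9]
red 2 [ 494  209   47   45 1649] [516.9 231.2] [42.3 49.1] [565.5 -14.2]
  == red [565.93169837 -13.79111526   5.29742128] 0.2712275675842709
blue 0 [ 305  168   48   48 1815] [328.4 191.4] [47.6 48.3] [558.   60.7]
blue 1 [ 388  176   49   47 1792] [411.7 198.8] [45.9 49.4] [557.8  60.6]
blue 2 [ 555  209   49   45 1677] [578.3 230.6] [41.6 51. ] [557.5  60.3]
  == blue [557.86891296  60.74592657   5.40404495] 0.24507421896659196
green 0 [ 193  225   48   46 1692] [216.7 247.1] [45.6 47. ] [626.4 -60.2]
green 1 [ 283  232   45   46 1623] [305.3 254.7] [45.3 45.6] [626.5 -59.9]
  == green [625.94755457 -59.89381925  46.35527013] 0.04460344738168188
pan [ 224  132  108  107 9062] ((277.752197265625, 184.6903076171875), (106.44435119628906, 109.31722259521484), 124.93679809570312) [ 526.47675939 -304.27672335]
pan [ 294  139  106  106 8884] ((346.5797424316406, 191.56222534179688), (105.7083511352539, 108.65892028808594), 56.39376449584961) [ 526.38971745 -304.6565931 ]
(array([ 526.76723607, -304.43021096,   67.92837394]), np.float64(0.042388173161082655))
```

View pics/pp.png

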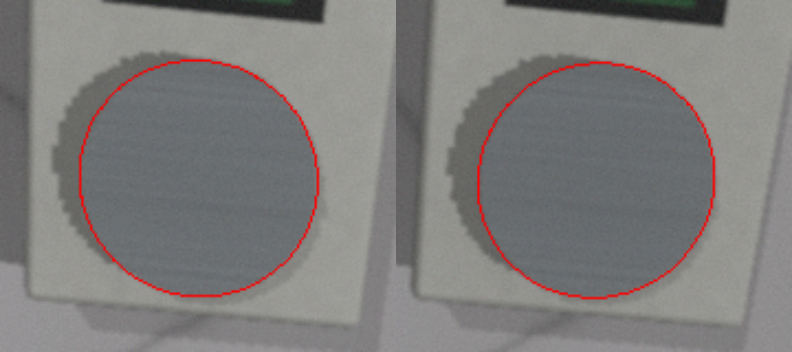

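The ellipses fit the pan exactly at (526.5,-304.5), and both views agree. Now the jar.

Run:
```python
from mv import *
Y=0.107
print(pick(626.2,-60.3,15,66,150,strength=30,yaw=Y)); print(place(526.5,-304.4,81,70,150,yaw=Y))
arm.line_to([526.5,-304.4,200],velocity=250)
look(arm,[545,-280,290],Y,"j0"); print(current_time_s())
c=eyes.read_camera("side"); cv2.imwrite("pics/s2.png",c["frame"][:,:,::-1])
import pickle
c=pickle.load(open("j0.pkl","rb")); q=max(comps(mask(c["frame"],"green",100,30)),key=lambda a:a[1][4])
for a in comps(mask(c["frame"],"green",80,30),300): print(a[0],a[1],plane(c,c["T"],a[0],112))
a=[cv2.imread("pics/j0.png"),cv2.imread("pics/s2.png")]; cv2.imwrite("pics/js.png",cv2.resize(np.hstack(a),(800,300)))
```

```text
51.163602595570886
(80.8, np.float64(5.33), 37.8)
39.0
[297.36401241  91.10444674] [ 261   74   74   36 1934] [[ 438.08693669 -302.23535727  112.        ]]
[285.79315648 194.47597078] [ 257  166   58   58 2601] [[ 525.54333877 -304.18743882  112.        ]]
```

View pics/js.png

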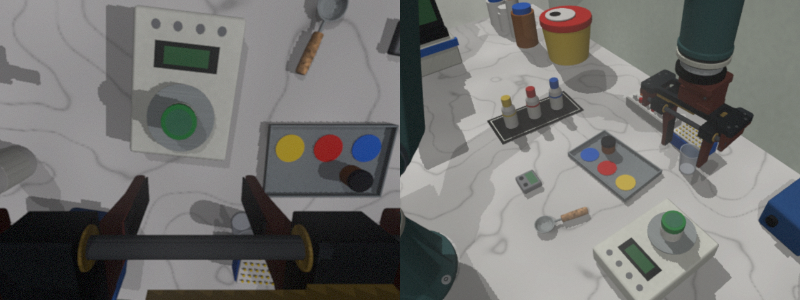

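The jar stands centred on the pan: its lid centre is (525.5,-304.2) against the pan's (526.5,-304.4). The pot is in place and all three bottles are upright on the mat. Now I re-measure the caps on the mat before the returns.

Run:
```python
from mv import *
w=[look(arm,[490,y,300],YAW,f"m{i}") for i,y in enumerate((350,270))]
guess=dict(yellow=(437,334.6),red=(522,331.4),blue=(607,328.2))
for k,g in guess.items():
    it=[]
    for c in w:
        W=np.linalg.inv(c["T"]); p=cv2.projectPoints(np.array([[*g,99.]]),cv2.Rodrigues(W[:3,:3])[0],W[:3,3],c["intrinsics"],c["distortion"])[0].ravel()
        q=near(mask(c["frame"],k),p); it.append(q[0]); print(k,p.round(),q[0].round(),q[1])
    print(*tri([(lambda o,v:(o,v[0]))(*ray(c,c["T"],p)) for c,p in zip(w,it)]))
print(current_time_s())
```

```text
yellow [301. 153.] [301. 153.] [285 136  32  34 863]
yellow [384. 162.] [386. 161.] [368 145  37  35 996]
[435.74103365 334.65266181 108.71926569] 0.06028544600081024
red [290. 240.] [290. 240.] [274 222  32  36 905]
red [368. 247.] [369. 247.] [354 229  33  36 919]
[520.42715411 331.39157192 104.81966383] 0.12438131385710621
blue [281. 315.] [281. 315.] [266 298  30  35 817]
blue [354. 322.] [355. 322.] [341 304  31  36 830]
[605.14568287 328.26387466 102.29496561] 0.041253972088956356
42.325
```

Run:
```python
from mv import *
Y=0.107
for a,b in (((436.5,334.6),(573.9,-88.3)),((521.4,331.4),(565.9,-13.8)),((606.2,328.2),(557.9,60.7))):
    print(pick(*a,89,52,155,yaw=Y),place(*b,92,52,155,yaw=Y))
arm.line_to([557.9,60.7,220],velocity=250)
w=[look(arm,[x,y,300],Y,f"r{i}") for i,(x,y) in enumerate(((560,-80),(560,40)))]
g=dict(yellow=(573.9,-88.3),red=(565.9,-13.8),blue=(557.9,60.7))
for k,p in g.items():
    it=[]
    for c in w:
        W=np.linalg.inv(c["T"]); px=cv2.projectPoints(np.array([[*p,102.]]),cv2.Rodrigues(W[:3,:3])[0],W[:3,3],c["intrinsics"],c["distortion"])[0].ravel()
        q=near(mask(c["frame"],k),px); it.append(q[0]); print(k,px.round(1),q[0].round(1),q[1])
    print(tri([(lambda o,v:(o,v[0]))(*ray(c,c["T"],p)) for c,p in zip(w,it)])[0].round(1))
print(current_time_s())
s=eyes.read_camera("scene"); cv2.imwrite("pics/f1.png",cv2.resize(s["frame"][120:320,180:400,::-1],None,fx=2.4,fy=2.4,interpolation=2))
```

```text
29.49866398305524 (91.8, np.float64(6.52), 49.4)
29.46614129444674 (91.8, np.float64(5.86), 56.5)
29.253224143534606 (91.8, np.float64(7.32), 63.1)
yellow [299.5 225. ] [299.7 224.9] [284 207  32  36 862]
yellow [179.3 211.4] [178.8 210.8] [ 160  194   39   35 1012]
[573.  -88.1 104.1]
red [376.1 225.2] [377.1 224.9] [361 207  34  36 921]
red [256.6 211.4] [256.1 210.7] [240 194  33  34 890]
[564.3 -13.8 106.4]
blue [452.6 225.4] [453.8 225.2] [435 208  38  36 980]
blue [333.9 211.4] [334.2 211.8] [319 194  32  35 865]
[557.4  60.9 104.1]
65.4833
```

View pics/r0.png

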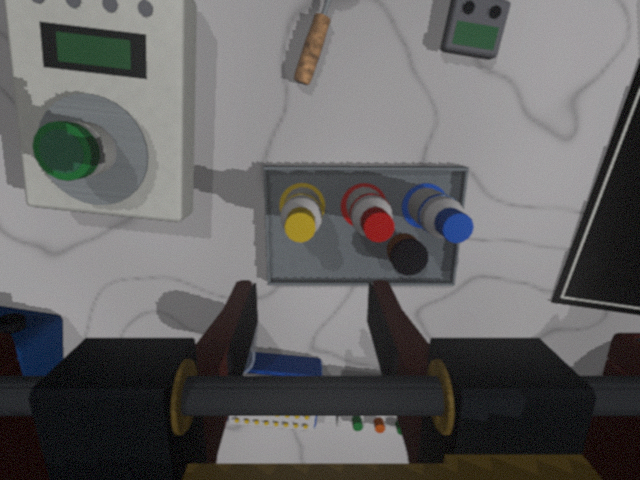

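View pics/f1.png

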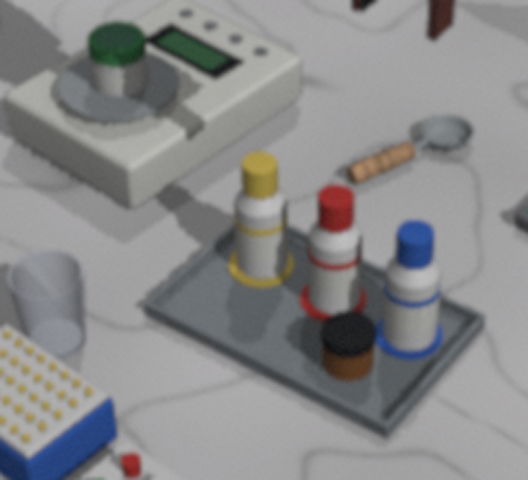

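The wrist view shows each cap within about 1 px of where a bottle centred on its disc should appear, with the disc rings visible around the bodies. The scene crop shows every bottle upright on its own colour, the jar standing on the pan, and the pot undisturbed. The arm is clear of everything, so I'm handing in.

```bash
python3 -c "
from station import arm, eyes, current_time_s, current_joint_positions, current_joint_vel, current_joint_torque, current_ee_pos, current_ee_rot, current_ft_force, current_ft_torque, current_gripper_width, current_gripper_force
print(current_ft_force(),current_time_s()); print(arm.job_done())"
```

```text
[ 0.54257883 -0.87372242 -0.70736729] 65.5333
the job is handed in; nothing more can be done
None
```

The job is handed in at about 66 s: the jar stands within about 1 mm of the middle of the balance pan, all three bottles stand within about 2 mm of the centre of their own discs, and the pot was left alone.

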